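# Dial open the drive lock box

## Task

Open the small grey lock box: turn its combination dial left (anticlockwise) to the mark of three orange pips, then right (clockwise) to the single green pip, resting a moment with each mark right at the red arrow, then turn left, feeling the bolt being drawn, until the dial comes firmly up against its stop, without forcing it there. Then pull the blue drawer all the way open by its pull and let go, leaving the things around undisturbed.

Things in the scene. Friction and masses are not known exactly. Their poses are not given: they have to be found in the camera images.
- lockbox: grey steel lock box fixed on the bench, 170 x 150 x 75 mm (x, y, z); origin at the centre of its underside, z up. Its front with the blue drawer faces its -x. The dial is on top; the dial is read at a red arrow on the top in front of it (box -x of the dial's axis). The bolt inside frees the drawer once it is drawn about 0.12 rad of dial turn, and stays drawn when the dial is let go.
- dial_base: the dial's fixed steel collar, 80 mm wide, 3 mm high; origin on the dial's axis, on the box's top, 15 mm towards box -x from its centre; axes as the box. At a dial angle that differs each time, +0.50 to +1.00, the dial picks up the bolt: it then drags with 0.1 N m for 0.14 rad up to a hard stop, to be found by feel. Press there with 0.15 to 0.3 N m; over 0.35 N m is forcing it.
- dial (a joint): dial angle, rad, growing as it turns left (anticlockwise from above). Black disc 72 mm wide with 18 marks 20 degrees apart: one green pip, two white pips and three orange pips next to each other, white lines elsewhere. At 0 the two pips are at the red arrow, at +0.349 the three orange, at -0.349 the green one. Turns lightly (0.03 N m) from -2.0 up to where it picks up the bolt.
- dial_grip (a point): centre of the top of the dial's wing grip: an upright black bar 48 mm long, 14 mm thick, standing 34 mm above the disc (83 to 117 mm above the bench). Axes turn with the dial: x along the bar, y across it (grip across y). Its -x end bears a white line and points at the two white pips. At dial angle 0 the bar lies along the box's x.
- drawer (a joint): how far the blue drawer is out, m: 0 shut, 0.08 fully out (end stop). It slides towards the box's -x against about 1.2 N of friction and stays where it is left. Until the bolt is drawn it is held shut with 2 to 4 mm of play.
- pull_top (a point): centre of the top of the drawer's pull: an aluminium fin sticking out of the blue front, 10 mm thick (y), 24 to 64 mm above the bench, reaching 17 mm to box -x of this point and to the front, 17 mm behind it (grip across y, from above). Axes as the box. Moves with the drawer.
- driver_red: loose red screwdriver, 143 mm long; bystander; origin under its middle
- steel_lid: loose round steel lid, 46 mm across, 14 mm high; bystander behind the box; origin at the centre of its underside

How it is judged:
By the outcome, as a careful person would: the job done as asked, in the order asked, and still so for the second after the job is handed in, with the robot touching nothing.
It also fails if it takes over 72 s, if anything falls off the work surface, if the arm or the gripper's body presses on something with over 40 N, if the wrist force passes 120 N, or if a joint passes its speed limit or range.

## Robot

A 6-joint arm with a two-finger parallel gripper is mounted at the origin on a cart in front of the work surface, level with it; the furniture and walls round the work are solid. World frame = base frame: x ahead of the robot, y to its left, z up, the work surface at z = 0. Lengths are in m, angles in rad, forces in N, time in s.
With the tool pointing down it reaches from about 0.3 to 0.875 m from the base axis. Payload 6.4 kg.
Tool frame: the origin (TCP) lies midway between the tips of the shut fingers; the grasp point (between the pads) lies ctrl.grip_point_offset behind it (ctrl.grip_point_offset is the distance from the TCP to the grasp point, in m); z points along the fingers, y is the direction in which the jaws open and shut (so a half turn about z gives the same grasp; the last joint's range is limited). The gripper opens to 85 mm and grips with 20 to 120 N. Pads are 22 mm wide; open, the fingers measure 114 mm over their backs; the gripper's body (76 mm by 85 mm) begins 54 mm behind the grasp point. The pads swing forward as they close: fully open they stand 13 mm farther back than shut.
Start: joints at [-1.532, 0.181, 1.607, -0, 1.354, -0.206], TCP at [0.139, -0.558, 0.194] pointing down, gripper open.
Joint ranges: [-2.99, 2.99], [-0.89, 2.07], [0.3, 2.58], [-1.14, 4.28], [0, 2.63], [-3.12, 3.12]. Speed limits (rad/s): [2.57, 2.57, 3.01, 3.14, 3.14, 3.14].

## Interface

Orientations are given as a unit quaternion [w, x, y, z].
In Python, from bench import ctrl, viewer gives the robot as it stands.
- The arm moves only by the shell command python3 -m handwheel 'ROWS' [OPENING]. ROWS is JSON, a list of rows, each an object with "travel": the shift along the tool's x, y, z as a fraction of full scale, a list of three; "dr": the turn, a rotation vector about the tool's x, y, z as a fraction of full scale, a list of three. A call has 1 to 20 rows; each row shifts and turns the pose as measured when the row begins, along the tool's axes as they then stand; what a row does not reach is not made up. Full scale, the value 1, is 150 mm for a shift and 30 degrees for a turn. A row lasts 1/12 s, in which the tool goes at most 41.7 mm and 7.16 degrees, less where a joint would pass 70% of its speed; a pose out of reach is approached as far as the arm can. A call with a number of a shift or a turn outside -1 to 1 is refused whole. A call with a gripper value outside its range is refused whole. OPENING is the opening, from -1 (shut) to 1 (fully open), set as the call begins (- or left out, the last holds). The fingers move at their own pace and stop on an object; the grip force is fixed at half the most. Time passes only in rows, so rows that do not move let the fingers close. It gives the time, the measured TCP pose, the force and the opening at its end, in the units of the state.
- ctrl.get_obs(): the state, without advancing time (a new reading comes with each control period).
- viewer.camera(name): name is "scene" or "top" or "wrist"; returns the picture (480x640x3 uint8, red, green, blue); there is no depth.
- viewer.get_calibration(name): a dict with "camera_matrix" (3x3 intrinsics, pixels), "R" (3x3) and "t" (3): a world point X has camera coordinates R X + t. Camera axes: x right, y down, z forward; pixel columns grow to the right and rows downward; lengths in m; the calibration is good to about 2 mm. A picture is of the moment at which its call begins: read the wrist's pose just before it. get_calibration takes no time and is no camera call; for the wrist camera it gives the pose at the moment of the call.
- ctrl.hand_in(): hands the job in, once; it reports no verdict.
The state is a dict: "time_s": time; "q": joint angles; "dq": joint speeds; "joint_efforts": joint torques, N m; "eef_pos": TCP position; "eef_rot": TCP orientation; "wrist_force": force on the tool from outside, world axes, zero at the start; "torque": the same for the moment, N m; "opening": opening from 0.0 (shut) to 1.0 (fully open).
Only numpy, scipy, OpenCV 4.12 (cv2) and the standard library are available. Lean on these libraries where they do the work, as an engineer would, in place of code of your own. Each camera call takes 0.05 s, during which the arm holds its last target. There are 200 camera calls.

## Working session

There is one attempt and no reset: what is moved stays moved. The work goes in short steps, Python scripts to look and compute and a shell command to move; the robot and the scene stay as the last step left them, time stands still between calls to the robot, and variables do not carry over. Pictures are saved under pics/ and viewed, about 8 in all and at most 12, crops included, and the job is handed in when it is done.

```bash
ls; mkdir -p pics; python3 - <<'E'
from bench import ctrl, viewer
import cv2,numpy as np
o=ctrl.get_obs()
for k,v in o.items(): print(k,np.round(v,3))
print(ctrl.grip_point_offset)
for n in ("scene","top"):
    c=viewer.get_calibration(n); print(n,{k:np.round(v,3).tolist() for k,v in c.items()})
    cv2.imwrite(f"pics/{n}0.png",viewer.camera(n)[:,:,::-1])
E
```

```text
pics
time_s 0.0
q [-1.532  0.182  1.608  0.     1.354 -0.206]
dq [-0.     0.     0.    -0.001 -0.    -0.001]
joint_efforts [ 0.0000e+00 -4.4487e+01 -3.5134e+01 -0.0000e+00  9.0000e-03 -0.0000e+00]
eef_pos [ 0.139 -0.557  0.193]
eef_rot [-0.001  0.993  0.122  0.   ]
wrist_force [ 0.159 -0.666  0.595]
torque [-0.026 -0.009 -0.027]
opening 1.0
0.0187
scene {'camera_matrix': [[488.504, 0.0, 314.675], [0.0, 488.504, 233.492], [0.0, 0.0, 1.0]], 'R': [[-0.778, -0.629, -0.011], [-0.276, 0.357, -0.892], [0.565, -0.691, -0.451]], 't': [0.566, 0.169, 0.664]}
top {'camera_matrix': [[539.867, 0.0, 315.368], [0.0, 539.867, 236.941], [0.0, 0.0, 1.0]], 'R': [[0.099, -0.995, 0.001], [-0.968, -0.096, -0.231], [0.23, 0.022, -0.973]], 't': [0.123, 0.621, 0.825]}
```

View pics/scene0.png

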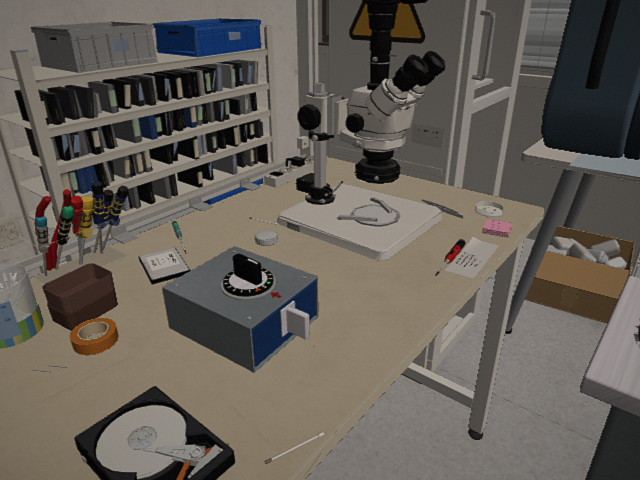

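View pics/top0.png

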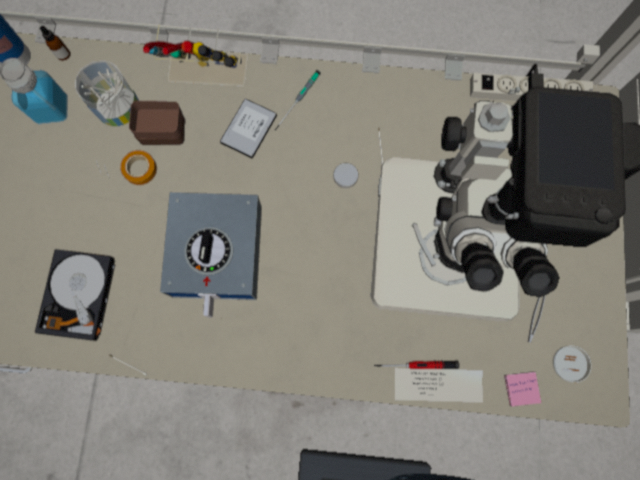

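Top view: lock box with corners near (169,193), (260,195), (258,298), (163,296), dial at (208,250), red arrow at (207,281), pull at (207,305). The scene view shows the dial grip at (246,265) and the pull at (297,318). The screwdriver (450,250) and the lid (265,238) are clear of the work. Next I enlarge both crops.

```bash
python3 - <<'E'
import cv2,numpy as np
a=cv2.imread("pics/top0.png")[185:325,155:270]; b=cv2.imread("pics/scene0.png")[240:370,160:325]
a=cv2.resize(a,None,fx=4,fy=4,interpolation=2)[:,:]; b=cv2.resize(b,None,fx=2,fy=2,interpolation=2)
c=np.zeros((560,800,3),np.uint8); c[:560,:460]=a[:560]; c[:260,465:795]=b
cv2.imwrite("pics/c0.png",c)
E
```

```text
(no output)
```

View pics/c0.png

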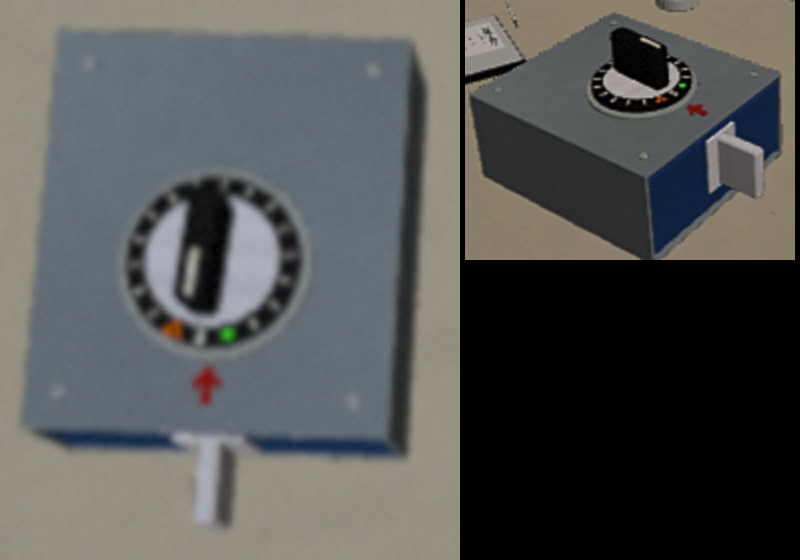

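Enlarged: the orange pips are just left of the arrow, the white pair nearly at it and green to its right. Crop positions: dial centre (216,262), arrow (207,385), fin top from about (210,445) to (208,525).

```bash
cat > h.py <<'E'
from bench import ctrl, viewer
import cv2,numpy as np
from scipy.spatial.transform import Rotation as Ro
def onz(n,px,z,c=None):
    c=c or viewer.get_calibration(n); R,t=np.array(c["R"]),np.array(c["t"])
    d=R.T@np.linalg.inv(c["camera_matrix"])@[px[0],px[1],1]; o=-R.T@t
    return o+d*(z-o[2])/d[2]
def proj(n,X,c=None):
    c=c or viewer.get_calibration(n); p=np.array(c["camera_matrix"])@(np.array(c["R"])@X+c["t"]); return p[:2]/p[2]
def tri(views): # (calib,px)
    A=[];b=[]
    for c,px in views:
        R,t=np.array(c["R"]),np.array(c["t"]); d=R.T@np.linalg.inv(c["camera_matrix"])@[px[0],px[1],1]; d/=np.linalg.norm(d); o=-R.T@t
        P=np.eye(3)-np.outer(d,d); A.append(P); b.append(P@o)
    return np.linalg.lstsq(np.vstack(A),np.hstack(b),rcond=None)[0]
def st():
    o=ctrl.get_obs(); R=Ro.from_quat(o["eef_rot"],scalar_first=True); m=R.as_matrix()
    print("t",round(o["time_s"],2),"pos",np.round(o["eef_pos"],4),"x",np.round(m[:,0],3),"z",np.round(m[:,2],3),"F",np.round(o["wrist_force"],1),"T",np.round(o["torque"],3),"op",round(o["opening"],3),"q6",round(o["q"][5],3))
    return np.array(o["eef_pos"]),m
E
python3 - <<'E'
from h import *
f=lambda p:(p[0]/4+155-.4,p[1]/4+185-.4); g=lambda p:((p[0]-465)/2+160-.25,p[1]/2+240-.25)
S,T=viewer.get_calibration("scene"),viewer.get_calibration("top")
for k,p in dict(s1=(88,64),s2=(372,69),s3=(58,390),s4=(352,401),c1=(60,30),c2=(413,42),c3=(25,428),arrow=(207,385)).items(): print(k,onz("top",f(p),.075).round(4))
for k,p in dict(dial=(216,262),or_=(174,329),wh=(200,338),gr=(228,334)).items(): print(k,onz("top",f(p),.083).round(4))
for k,a,b in [("arrow",(207,385),(697,109)),("s3",(58,390),(643,156)),("s4",(352,401),(753,74)),("fintip",(208,525),(763,150)),("barwhite_out",(187,297),(661,47)),("green",(228,334),(683,86))]:
    print(k,tri([(T,f(a)),(S,g(b))]).round(4))
E
```

```text
s1 [0.6452 0.4225 0.075 ]
s2 [0.6549 0.3032 0.075 ]
s3 [0.5072 0.4128 0.075 ]
s4 [0.5145 0.2934 0.075 ]
c1 [0.6589 0.4366 0.075 ]
c2 [0.6684 0.2875 0.075 ]
c3 [0.4905 0.4236 0.075 ]
arrow [0.5152 0.3529 0.075 ]
dial [0.5646 0.3548 0.083 ]
or_ [0.5355 0.3678 0.083 ]
wh [0.5329 0.3568 0.083 ]
gr [0.5356 0.3457 0.083 ]
arrow [0.5138 0.3517 0.0765]
s3 [0.5058 0.4116 0.0754]
s4 [0.5131 0.2924 0.0761]
fintip [0.4591 0.3461 0.0633]
barwhite_out [0.5418 0.3553 0.1179]
green [0.534  0.3444 0.0838]
```

```bash
python3 - <<'E'
from h import *
for p in [(480,285),(535,295),(485,270)]:
  for z in (.25,.35): print(p,z,onz("top",p,z).round(3), )
print(tri([(viewer.get_calibration("top"),(484,278)),(viewer.get_calibration("scene"),(437,62))]),tri([(viewer.get_calibration("top"),(535,284)),(viewer.get_calibration("scene"),(437,62))]),tri([(viewer.get_calibration("top"),(484,278)),(viewer.get_calibration("scene"),(407,75))]))
print(proj("top",np.array([0.139,-.557,.2])))
p,m=st()
for tgt in [(.40,-.05,.22),(.5645,.3555,.25)]:
  print(m.T@(np.array(tgt)-p)/.15); p=np.array(tgt)
E
```

```text
(480, 285) 0.25 [ 0.522 -0.039  0.25 ]
(480, 285) 0.35 [ 0.504 -0.01   0.35 ]
(535, 295) 0.25 [ 0.516 -0.11   0.25 ]
(535, 295) 0.35 [ 0.499 -0.071  0.35 ]
(485, 270) 0.25 [ 0.542 -0.045  0.25 ]
(485, 270) 0.35 [ 0.522 -0.015  0.35 ]
[ 0.50055618 -0.02207977  0.34345917] [ 0.51263057 -0.07709282  0.33568888] [ 0.52604526 -0.01907395  0.3196127 ]
[889.23450755 647.28257598]
t 0.1 pos [ 0.1393 -0.5573  0.1932] x [0.97  0.242 0.   ] z [-0.     0.002 -1.   ] F [-0.3 -0.7 -0.1] T [-0.013 -0.043  0.023] op 0.998 q6 -0.206
[ 2.5055836  -2.8602284  -0.17354162]
[ 1.71913045 -2.35732903 -0.19565086]
```

```bash
python3 -m handwheel '[{"travel":[0.16,-0.22,-0.01],"dr":[0,0,0]},{"travel":[0.16,-0.22,-0.01],"dr":[0,0,0]},{"travel":[0.16,-0.22,-0.01],"dr":[0,0,0]},{"travel":[0.16,-0.22,-0.01],"dr":[0,0,0]},{"travel":[0.16,-0.22,-0.01],"dr":[0,0,0]},{"travel":[0.16,-0.22,-0.01],"dr":[0,0,0]},{"travel":[0.16,-0.22,-0.01],"dr":[0,0,0]},{"travel":[0.16,-0.22,-0.01],"dr":[0,0,0]},{"travel":[0.16,-0.22,-0.01],"dr":[0,0,0]},{"travel":[0.16,-0.22,-0.01],"dr":[0,0,0]}]' 1; python3 -c "
from h import *; st()"
```

```text
time_s: 0.93
eef_pos: [0.2903, -0.1735, 0.2027]
eef_rot: [-0.006, 0.993, 0.115, -0.0]
wrist_force: [1.0, -0.4, 0.6]
opening: 1.001
t 0.93 pos [ 0.2903 -0.1735  0.2027] x [0.974 0.229 0.001] z [-0.002  0.012 -1.   ] F [ 1.  -0.4  0.6] T [-0.04  -0.055  0.002] op 1.001 q6 0.439
```

```bash
python3 -m handwheel '[{"travel":[0.1,-0.21,0],"dr":[0,0,0]},{"travel":[0.1,-0.21,0],"dr":[0,0,0]},{"travel":[0.1,-0.21,0],"dr":[0,0,0]},{"travel":[0.1,-0.21,0],"dr":[0,0,0]},{"travel":[0.1,-0.21,0],"dr":[0,0,0]},{"travel":[0.04,-0.23,0],"dr":[0,0,0]},{"travel":[0.04,-0.23,0],"dr":[0,0,0]},{"travel":[0.04,-0.23,0],"dr":[0,0,0]},{"travel":[0.04,-0.23,0],"dr":[0,0,0]},{"travel":[0.23,-0.13,-0.05],"dr":[0,0,0.2]},{"travel":[0.23,-0.1,-0.05],"dr":[0,0,0.2]},{"travel":[0.23,-0.1,-0.05],"dr":[0,0,0.1]},{"travel":[0.22,-0.1,-0.05],"dr":[0,0,0]},{"travel":[0.22,-0.1,-0.05],"dr":[0,0,0]},{"travel":[0.1,-0.1,0],"dr":[0,0,0]},{"travel":[0,0,0],"dr":[0,0,0]}]'; python3 -c "
from h import *; st()
c=viewer.get_calibration('wrist'); cv2.imwrite('pics/w1.png',viewer.camera('wrist')[:,:,::-1]); np.save('w1.npy',c,allow_pickle=True)
print(np.array(c['R']).round(3),(-np.array(c['R']).T@c['t']).round(3))
for z,q in [(.083,(.5645,.3555,.083)),(.117,(.5645,.3555,.117))]: print(proj('w',np.array(q),c))"
```

```text
time_s: 2.27
eef_pos: [0.4968, 0.2719, 0.242]
eef_rot: [-0.006, 1.0, -0.016, -0.0]
wrist_force: [-0.6, 0.0, 0.3]
opening: 1.004
t 2.27 pos [0.4968 0.2719 0.242 ] x [ 0.999 -0.032 -0.   ] z [-0.     0.011 -1.   ] F [-0.6  0.   0.3] T [-0.01   0.035 -0.015] op 1.004 q6 1.886
[[-0.031 -0.999 -0.011]
 [-0.954  0.026  0.3  ]
 [-0.3    0.02  -0.954]] [0.575 0.268 0.422]
[236.69733834 141.05050207]
[226.8982716  142.55501722]
```

View pics/w1.png

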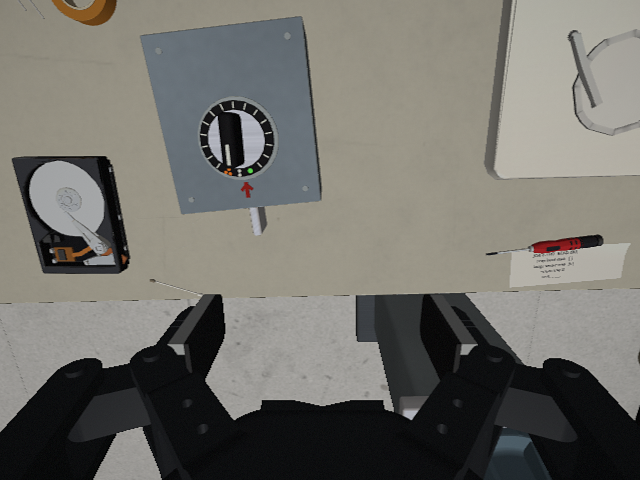

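The wrist view is sharp: dial at (237,138), arrow at (248,188), fin top at (257,215), with the lid out of view. I'll enlarge it to read the angle.

```bash
python3 -c "
import cv2
a=cv2.imread('pics/w1.png')[85:245,175:330]; cv2.imwrite('pics/c1.png',cv2.resize(a,None,fx=3.75,fy=3.75,interpolation=2))"
```

```text
(no output)
```

View pics/c1.png

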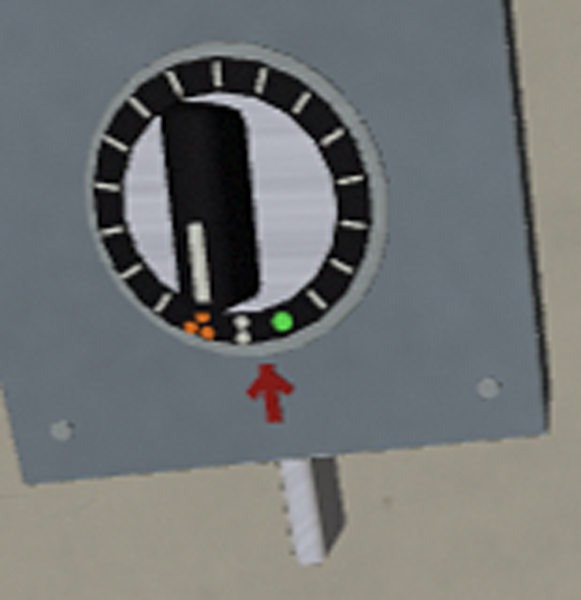

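Crop: orange (200,326), white pair (242,329), green (282,321), arrow tip (266,366) and tail (274,421). So the arrow sits between white and green, and I'll fit the marks.

```bash
cat >> h.py <<'E'
E
python3 - <<'E'
from h import *
from scipy.optimize import least_squares
c=np.load('w1.npy',allow_pickle=True).item(); T=viewer.get_calibration("top")
f=lambda p:(p[0]/3.75+175-.37,p[1]/3.75+85-.37); W=lambda p,z:onz('w',f(p),z,c)
wh=(242,329)
seq=[(242,329),(282,321),(317,299),(342,268),(354,225),(350,180),(333,141),(302,102),(261,81),(217,73),(175,83),(141,107),(116,144),(106,186),(113,230),(131,272),(163,302),(200,326)]
P=np.array([W(p,.083)[:2] for p in seq]); k=np.arange(18)
# white at angle pi+psi, green at +20deg
r=least_squares(lambda v:np.ravel(np.c_[v[0]-v[2]*np.cos(v[3]+k*np.pi/9),v[1]-v[2]*np.sin(v[3]+k*np.pi/9)]-P),[.565,.355,.031,0])
print("axis,rad,psi",r.x.round(4),"rms",np.sqrt(np.mean(r.fun**2)))
a,b,s3,s4=[W(p,.075) for p in [(266,366),(274,421),(61,430),(487,388)]]
print("arrow",a,b,"dir",np.arctan2(*(a-b)[1::-1]), "axis->arrow",np.arctan2(r.x[1]-a[1],r.x[0]-a[0]),np.arctan2(r.x[1]-b[1],r.x[0]-b[0]))
print("screws yaw",np.arctan2(-(s3-s4)[0],(s3-s4)[1]),s3,s4)
S1=[W(((x-175)*3.75,(y-85)*3.75),.075) for x,y in [(158,51),(288,36)]]
print("back screws",S1,np.arctan2(*(S1[0]-s3)[1::-1]))
g=lambda p:(p[0]/4+155-.4,p[1]/4+185-.4)
for n,w,t in [("fin tip",(310,562),(208,525)),("screw3",(61,430),(58,390)),("screw4",(487,388),(352,401))]: print(n,tri([(c,f(w)),(T,g(t))]).round(4))
print("fin tip L,R z.064",W((297,560),.064),W((325,558),.064),"root",W((281,460),.064),W((311,458),.064))
# bar top edges at z .117 : far end and near end, left/right
for n,p in dict(fl=(162,112),nl=(181,295),fr=(240,112),nr=(258,290)).items(): print(n,W(p,.117))
E
```

```text
axis,rad,psi [ 0.566   0.356   0.032  -0.0086] rms 0.00024012622488474812
arrow [0.52312814 0.35277609 0.075     ] [0.50777511 0.35206081 0.075     ] dir 0.04655528906742475 axis->arrow 0.0742840189529381 0.06697931038901703
screws yaw 0.06964473987386242 [0.50694104 0.41200204 0.075     ] [0.51529161 0.29229359 0.075     ]
back screws [array([0.64699898, 0.42223332, 0.075     ]), array([0.65523992, 0.30116059, 0.075     ])] 0.07292079896869702
fin tip [0.4605 0.349  0.0562]
screw3 [0.507  0.4125 0.0749]
screw4 [0.5149 0.293  0.0734]
fin tip L,R z.064 [0.4636813  0.35192997 0.064     ] [0.46407483 0.34353962 0.064     ] root [0.49416119 0.35379222 0.064     ] [0.49450629 0.34502233 0.064     ]
fl [0.58785608 0.3605932  0.117     ]
nl [0.54678942 0.36114549 0.117     ]
fr [0.58729875 0.34276543 0.117     ]
nr [0.54740785 0.34267804 0.117     ]
```

```bash
python3 -m handwheel '[{"travel":[0.11,-0.144,0],"dr":[-0.02,0,-0.045]},{"travel":[0.11,-0.144,0],"dr":[0,0,0]},{"travel":[0.11,-0.144,0],"dr":[0,0,0]},{"travel":[0.11,-0.144,0],"dr":[0,0,0]},{"travel":[0,0,0.15],"dr":[0,0,0]},{"travel":[0,0,0.15],"dr":[0,0,0]},{"travel":[0,0,0.15],"dr":[0,0,0]},{"travel":[0,0,0.15],"dr":[0,0,0]},{"travel":[0,0,0],"dr":[0,0,0]},{"travel":[0,0,0],"dr":[0,0,0]}]'; cat >> h.py <<'E'
def go(tx,ty,tz,yaw):
    p,m=st(); d=m.T@(np.array([tx,ty,tz])-p)/.15
    G=np.array([[np.cos(yaw),np.sin(yaw),0],[np.sin(yaw),-np.cos(yaw),0],[0,0,-1]])
    r=Ro.from_matrix(m.T@G).as_rotvec()/np.radians(30); print("travel",d.round(3),"dr",r.round(3),"yaw",round(np.arctan2(m[1,0],m[0,0]),4))
E
python3 -c "
from h import *; go(.566,.356,.09,-.009)"
```

```text
time_s: 3.15
eef_pos: [0.5559, 0.3533, 0.1457]
eef_rot: [0.003, 1.0, -0.004, -0.006]
wrist_force: [0.2, -0.5, 0.6]
opening: 1.005
t 3.15 pos [0.5559 0.3533 0.1457] x [ 1.    -0.008 -0.011] z [-0.011 -0.007 -1.   ] F [ 0.2 -0.5  0.6] T [-0.053 -0.041  0.002] op 1.005 q6 1.967
travel [ 0.072 -0.021  0.37 ] dr [0.013 0.021 0.002] yaw -0.008
```

```bash
python3 -m handwheel '[{"travel":[0.07,-0.02,0.0],"dr":[0.013,0.021,0]},{"travel":[0,0,0.06],"dr":[0,0,0]},{"travel":[0,0,0.06],"dr":[0,0,0]},{"travel":[0,0,0.06],"dr":[0,0,0]},{"travel":[0,0,0],"dr":[0,0,0]}]'; 
python3 -c "
from h import *; go(.566,.356,.09,-.009)"
```

```text
time_s: 3.57
eef_pos: [0.5696, 0.3564, 0.1223]
eef_rot: [-0.002, 1.0, -0.004, 0.004]
wrist_force: [-0.9, -0.6, -0.4]
opening: 1.002
t 3.57 pos [0.5696 0.3564 0.1223] x [ 1.    -0.009  0.008] z [ 0.008  0.003 -1.   ] F [-0.9 -0.6 -0.4] T [0.01  0.015 0.006] op 1.002 q6 1.962
travel [-0.026  0.004  0.215] dr [-0.006 -0.015  0.001] yaw -0.0086
```

```bash
python3 -m handwheel '[{"travel":[-0.02,0,0.07],"dr":[0,-0.01,0]},{"travel":[0,0,0.07],"dr":[0,0,0]},{"travel":[0,0,0.06],"dr":[0,0,0]},{"travel":[0,0,0],"dr":[0,0,0]}]'; 
python3 -c "
from h import *; go(.566,.356,.09,-.009)"
```

```text
time_s: 3.9
eef_pos: [0.5666, 0.3566, 0.0896]
eef_rot: [-0.002, 1.0, -0.004, 0.001]
wrist_force: [0.1, -0.6, -1.2]
opening: 0.996
t 3.9 pos [0.5666 0.3566 0.0896] x [ 1.    -0.009  0.003] z [ 0.003  0.003 -1.   ] F [ 0.1 -0.6 -1.2] T [ 0.033  0.016 -0.013] op 0.996 q6 1.962
travel [-0.004  0.004 -0.003] dr [-0.007 -0.005  0.001] yaw -0.0086
```

Well placed. Now I close on the bar.

```bash
python3 -m handwheel '[{"travel":[0,0,0],"dr":[0,0,0]},{"travel":[0,0,0],"dr":[0,0,0]},{"travel":[0,0,0],"dr":[0,0,0]},{"travel":[0,0,0],"dr":[0,0,0]},{"travel":[0,0,0],"dr":[0,0,0]},{"travel":[0,0,0],"dr":[0,0,0]},{"travel":[0,0,0],"dr":[0,0,0]},{"travel":[0,0,0],"dr":[0,0,0]},{"travel":[0,0,0],"dr":[0,0,0]},{"travel":[0,0,0],"dr":[0,0,0]}]' -1; 
python3 -c "
from h import *; go(.566,.356,.09,.071+.349)"
```

```text
time_s: 4.73
eef_pos: [0.5672, 0.3571, 0.0905]
eef_rot: [-0.002, 1.0, -0.004, 0.002]
wrist_force: [-0.5, -0.2, 0.1]
opening: 0.002
t 4.73 pos [0.5672 0.3571 0.0905] x [ 1.    -0.008  0.004] z [ 0.004  0.004 -1.   ] F [-0.5 -0.2  0.1] T [ 0.023  0.007 -0.02 ] op 0.002 q6 1.962
travel [-0.008  0.007  0.003] dr [-0.006 -0.009 -0.818] yaw -0.0083
```

The opening reads fully shut, so I need to look.

```bash
python3 -c "
from h import *
w=viewer.camera('wrist')[:,:,::-1]; s=viewer.camera('scene')[:,:,::-1]
cv2.imwrite('pics/w2.png',np.hstack([cv2.resize(w[100:420,160:480],(400,400)),cv2.resize(s[160:360,150:350],(400,400))]))
c=viewer.get_calibration('wrist'); print([(proj('w',np.array(X),c)-[160,100])*1.25 for X in [(.566,.356,.117),(.5233,.353,.075)]])"
```

```text
[array([207.29322757, 239.39912316]), array([212.7405545 , 275.94562689])]
```

View pics/w2.png

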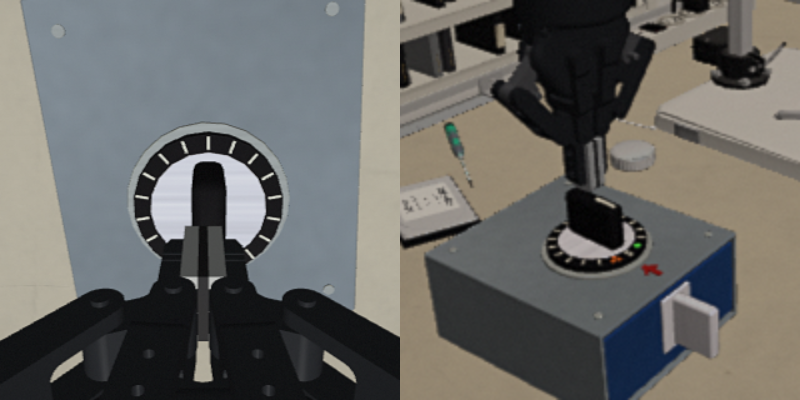

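The wrist view shows the shut fingers at about (205,250), above the bar. In the scene view the tips at crop (585,185) are behind and above the bar top. I'll compare that with the projected TCP.

```bash
python3 -c "
from h import *
p,m=st(); c=viewer.get_calibration('wrist')
print('scene crop',(proj('scene',p)-[150,160])*2+[400,0],'bar top ctr',(proj('scene',np.array([.566,.356,.117]))-[150,160])*2+[400,0])
print('wrist crop tcp',(proj('w',p,c)-[160,100])*1.25)
C=-np.array(c['R']).T@c['t']; print('cam in tool',m.T@(C-p))
d=np.load('w1.npy',allow_pickle=True).item(); 
M=Ro.from_quat([-0.006,1,-.016,0],scalar_first=True).as_matrix(); print('cam in tool then',M.T@(-np.array(d['R']).T@d['t']-[0.4968,0.2719,0.242]))
for X in [(.566,.356,.117),(.589,.356,.117),(.543,.356,.117),(.566,.356,.083)]: print(X,(proj('w',np.array(X),c)-[160,100])*1.25)
"
```

```text
t 4.83 pos [0.5672 0.3571 0.0904] x [ 1.    -0.008  0.004] z [ 0.004  0.004 -1.   ] F [-0.1 -0.6  0.2] T [ 0.003 -0.022 -0.039] op 0.001 q6 1.962
scene crop [588.59021191 229.20373311] bar top ctr [588.07097193 196.69287393]
wrist crop tcp [204.47906358 210.62879806]
cam in tool [ 0.07771403 -0.00099568 -0.18001821]
cam in tool then [ 0.07776914 -0.0011317  -0.18004489]
(0.566, 0.356, 0.117) [207.29322757 239.39912316]
(0.589, 0.356, 0.117) [207.07800873 185.60062367]
(0.543, 0.356, 0.117) [207.49187711 289.0557745 ]
(0.566, 0.356, 0.083) [206.82073628 206.79956035]
```

```bash
python3 -c "
from h import *
p,m=st(); c=viewer.get_calibration('wrist')
for X in [(.647,.4222,.075),(.6552,.3012,.075),(.5153,.2923,.075),(.566+.04,.356+.003,.078),(.566,.316,.078),(.566,.396,.078)]: print(X,((proj('w',np.array(X),c)-[160,100])*1.25).round(1))
o=ctrl.get_obs(); print(np.array(o['q']).round(4))
# fingertip ray tri: none; where would scene tip (242.5,252) be at y=.356
s=viewer.get_calibration('scene'); R=np.array(s['R']);C=-R.T@s['t'];d=R.T@np.linalg.inv(s['camera_matrix'])@[242.5,252.5,1]
print(C+d*(.5672-C[0])/d[0],C+d*(.357-C[1])/d[1])
for z in (.117,.126): print(proj('top',np.array([.567,.357,z])))
"
```

```text
t 4.83 pos [0.5672 0.3571 0.0904] x [ 1.    -0.008  0.004] z [ 0.004  0.004 -1.   ] F [-0.1 -0.6  0.2] T [ 0.003 -0.022 -0.039] op 0.001 q6 1.962
(0.647, 0.4222, 0.075) [56.2 30.6]
(0.6552, 0.3012, 0.075) [332.    8.7]
(0.5153, 0.2923, 0.075) [326.7 288.7]
(0.606, 0.359, 0.078) [199.9 122.6]
(0.566, 0.316, 0.078) [288.3 202.5]
(0.566, 0.396, 0.078) [125.4 203.3]
[0.384  0.4815 1.4357 0.0024 1.2191 1.9623]
[0.5672     0.35681874 0.12631384] [0.5669925 0.357     0.1264641]
[203.31896723 244.02891421]
[202.1585976  242.76829758]
```

The camera pose agrees with the box: screws predicted at (56,31) and (332,9), seen at (58,32) and (332,9). The real shut fingertips, though, stand at z≈0.126, 36 mm higher than the reported TCP. I'll go by the pictures: reopen, then go lower while watching the force.

```bash
python3 -m handwheel '[{"travel":[0,0,0],"dr":[0,0,0]},{"travel":[0,0,0],"dr":[0,0,0]},{"travel":[0,0,0],"dr":[0,0,0]},{"travel":[0,0,0],"dr":[0,0,0]},{"travel":[0,0,0],"dr":[0,0,0]},{"travel":[0,0,0],"dr":[0,0,0]},{"travel":[0,0,0],"dr":[0,0,0]},{"travel":[0,0,0],"dr":[0,0,0]}]' 1; python3 -m handwheel '[{"travel":[-0.008,0.005,0.05],"dr":[0,-0.008,0]},{"travel":[0,0,0.05],"dr":[0,0,0]},{"travel":[0,0,0],"dr":[0,0,0]}]'
python3 -c "
from h import *; go(.566,.356,.058,-.009)
s=viewer.camera('scene')[:,:,::-1]; w=viewer.camera('wrist')[:,:,::-1]
cv2.imwrite('pics/w3.png',np.hstack([cv2.resize(w[100:420,160:480],(400,400)),cv2.resize(s[160:360,150:350],(400,400))]))"
```

```text
time_s: 5.5
eef_pos: [0.5671, 0.357, 0.0902]
eef_rot: [-0.002, 1.0, -0.004, 0.002]
wrist_force: [-0.8, 0.5, 0.0]
opening: 0.997
time_s: 5.75
eef_pos: [0.566, 0.3564, 0.0742]
eef_rot: [-0.002, 1.0, -0.004, -0.0]
wrist_force: [0.1, 0.8, 0.2]
opening: 1.003
t 5.75 pos [0.566  0.3564 0.0742] x [ 1.    -0.008 -0.   ] z [-0.     0.004 -1.   ] F [0.1 0.8 0.2] T [ 0.008  0.041 -0.046] op 1.003 q6 1.96
travel [0.    0.003 0.108] dr [-0.008  0.     0.001] yaw -0.0083
```

View pics/w3.png

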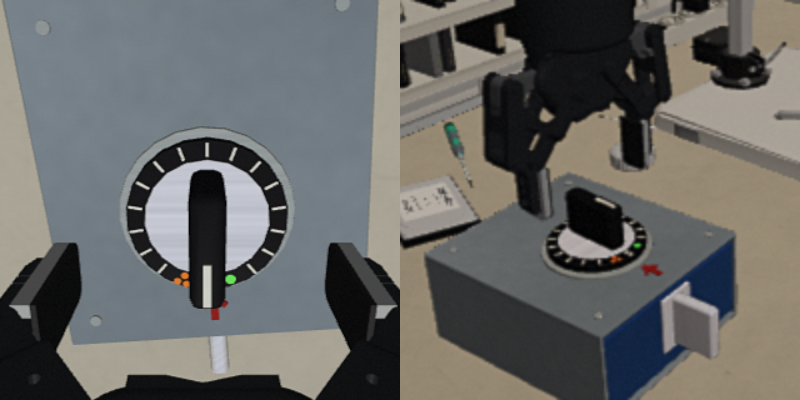

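The fingers straddle the bar, centred along it and clear of the disc, with the tips still near the bar's top. I go down the last 16 mm and close.

```bash
python3 -m handwheel '[{"travel":[0,0.003,0.054],"dr":[-0.008,0,0]},{"travel":[0,0,0.05],"dr":[0,0,0]},{"travel":[0,0,0],"dr":[0,0,0]}]'
python3 -m handwheel '[{"travel":[0,0,0],"dr":[0,0,0]},{"travel":[0,0,0],"dr":[0,0,0]},{"travel":[0,0,0],"dr":[0,0,0]},{"travel":[0,0,0],"dr":[0,0,0]},{"travel":[0,0,0],"dr":[0,0,0]},{"travel":[0,0,0],"dr":[0,0,0]},{"travel":[0,0,0],"dr":[0,0,0]},{"travel":[0,0,0],"dr":[0,0,0]},{"travel":[0,0,0],"dr":[0,0,0]}]' -1
python3 -c "
from h import *; go(.566,.356,.058,-.009+.429)
c=viewer.get_calibration('wrist'); cv2.imwrite('pics/w4.png',viewer.camera('wrist')[:,:,::-1])"
```

```text
time_s: 6.1
eef_pos: [0.567, 0.3563, 0.0588]
eef_rot: [-0.0, 1.0, -0.004, 0.001]
wrist_force: [-0.1, -0.2, -1.5]
opening: 1.001
time_s: 6.85
eef_pos: [0.5667, 0.3548, 0.0585]
eef_rot: [0.001, 1.0, -0.004, 0.0]
wrist_force: [-0.3, -0.8, 0.4]
opening: 0.147
t 6.85 pos [0.5667 0.3548 0.0585] x [ 1.    -0.008  0.001] z [ 0.001 -0.002 -1.   ] F [-0.3 -0.8  0.4] T [0.078 0.02  0.025] op 0.147 q6 1.964
travel [-0.005 -0.008  0.003] dr [ 0.004 -0.    -0.818] yaw -0.0084
```

Gripped: opening 0.147, about 12.5 mm. Now left towards orange, needing about −0.818 in total.

```bash
python3 -m handwheel '[{"travel":[0,0,0],"dr":[0,0,-0.13]},{"travel":[0,0,0],"dr":[0,0,-0.13]},{"travel":[0,0,0],"dr":[0,0,-0.13]},{"travel":[0,0,0],"dr":[0,0,-0.13]},{"travel":[0,0,0],"dr":[0,0,-0.13]},{"travel":[0,0,0],"dr":[0,0,-0.08]},{"travel":[0,0,0],"dr":[0,0,0]}]'
python3 -c "
from h import *; go(.5665,.355,.058,.420)"
```

```text
time_s: 7.48
eef_pos: [0.5665, 0.3554, 0.0585]
eef_rot: [0.001, 0.981, 0.195, 0.0]
wrist_force: [0.0, -0.5, -0.1]
opening: 0.147
t 7.48 pos [0.5665 0.3554 0.0585] x [ 0.924  0.382 -0.   ] z [ 0.    -0.001 -1.   ] F [ 0.  -0.5 -0.1] T [0.04  0.075 0.016] op 0.147 q6 1.563
travel [-0.001  0.003  0.003] dr [ 0.002  0.    -0.054] yaw 0.3918
```

```bash
python3 -m handwheel '[{"travel":[0,0,0],"dr":[0,0,-0.054]},{"travel":[0,0,0],"dr":[0,0,0]},{"travel":[0,0,0],"dr":[0,0,0]}]'
python3 -c "
from h import *; go(.5665,.355,.058,.420)
c=viewer.get_calibration('wrist'); cv2.imwrite('pics/w5.png',viewer.camera('wrist')[:,:,::-1])
a=cv2.imread('pics/w4.png')[160:440,160:480]; b=cv2.imread('pics/w5.png')[160:440,160:480]
t=viewer.camera('top')[:,:,::-1][205:305,160:260]; cv2.imwrite('pics/t5.png',t)
cv2.imwrite('pics/c5.png',np.hstack([cv2.resize(b,None,fx=1.25,fy=1.25)[:350],cv2.resize(t,(350,350),interpolation=2)]))
print([proj('w',np.array(X),c).round(1) for X in [(.5231,.3528,.075),(.566,.356,.083)]])
"
```

```text
time_s: 7.73
eef_pos: [0.5665, 0.3554, 0.0585]
eef_rot: [0.001, 0.978, 0.207, 0.0]
wrist_force: [0.2, -0.2, -0.5]
opening: 0.146
t 7.73 pos [0.5665 0.3554 0.0585] x [ 0.914  0.405 -0.   ] z [ 0.    -0.001 -1.   ] F [ 0.2 -0.2 -0.5] T [ 0.086  0.034 -0.03 ] op 0.146 q6 1.538
travel [-0.001  0.003  0.003] dr [ 0.002  0.    -0.006] yaw 0.4167
[array([295.9, 346.9]), array([321.4, 288.7])]
```

View pics/c5.png

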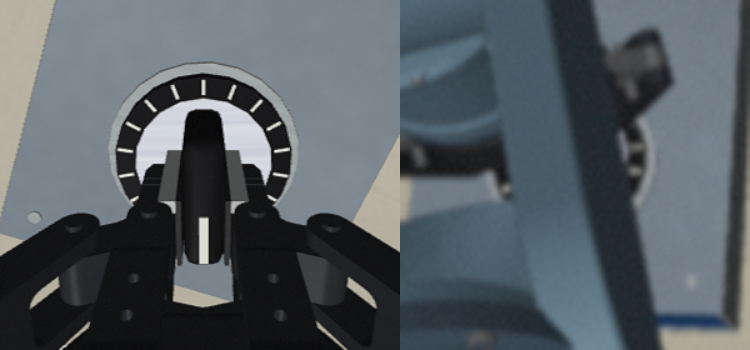

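The disc has turned with the grip. Lines at crop (203,88), (175,92), (151,104), (133,126), (125,151), (232,92), (257,105), (274,126) and (282,151) give the angle.

```bash
python3 - <<'E'
from h import *
from scipy.optimize import least_squares
c=viewer.get_calibration('wrist')
L={0:(203,88),-1:(232,92),-2:(257,105),-3:(274,126),-4:(282,151),1:(175,92),2:(151,104),3:(133,126),4:(125,151)}
k=np.array(list(L)); P=np.array([onz('w',(x/1.25+160,y/1.25+160),.083,c)[:2] for x,y in L.values()])
r=least_squares(lambda v:np.ravel(np.c_[v[0]+v[2]*np.cos(v[3]+k*np.pi/9),v[1]+v[2]*np.sin(v[3]+k*np.pi/9)]-P),[.565,.355,.031,.4])
print(r.x.round(4),np.sqrt(np.mean(r.fun**2)),"theta",r.x[3]-.071)
E
```

```text
[0.5655 0.355  0.0323 0.4168] 0.00023072214208768652 theta 0.34583554599931116
```

Fit: dial at +0.346, matching the tool yaw of 0.4167, so the orange mark is at the arrow. I rest about 1 s, then turn right to green (yaw −0.278).

```bash
python3 -m handwheel '[{"travel":[0,0,0],"dr":[0,0,-0.005]},{"travel":[0,0,0],"dr":[0,0,0]},{"travel":[0,0,0],"dr":[0,0,0]},{"travel":[0,0,0],"dr":[0,0,0]},{"travel":[0,0,0],"dr":[0,0,0]},{"travel":[0,0,0],"dr":[0,0,0]},{"travel":[0,0,0],"dr":[0,0,0]},{"travel":[0,0,0],"dr":[0,0,0]},{"travel":[0,0,0],"dr":[0,0,0]},{"travel":[0,0,0],"dr":[0,0,0]},{"travel":[0,0,0],"dr":[0,0,0]},{"travel":[0,0,0],"dr":[0,0,0]}]'
python3 -c "
from h import *; go(.5665,.355,.058,.420)"
python3 -m handwheel '[{"travel":[0,0,0],"dr":[0,0,0.14]},{"travel":[0,0,0],"dr":[0,0,0.14]},{"travel":[0,0,0],"dr":[0,0,0.14]},{"travel":[0,0,0],"dr":[0,0,0.14]},{"travel":[0,0,0],"dr":[0,0,0.14]},{"travel":[0,0,0],"dr":[0,0,0.14]},{"travel":[0,0,0],"dr":[0,0,0.14]},{"travel":[0,0,0],"dr":[0,0,0.14]},{"travel":[0,0,0],"dr":[0,0,0.08]},{"travel":[0,0,0],"dr":[0,0,0]},{"travel":[0,0,0],"dr":[0,0,0]}]'
python3 -c "
from h import *; go(.5665,.355,.058,-.278)"
```

```text
time_s: 8.83
eef_pos: [0.5665, 0.3555, 0.0585]
eef_rot: [0.001, 0.978, 0.207, 0.0]
wrist_force: [-0.2, -1.2, 0.4]
opening: 0.146
t 8.83 pos [0.5665 0.3555 0.0585] x [ 0.914  0.406 -0.   ] z [ 0.    -0.001 -1.   ] F [-0.2 -1.2  0.4] T [0.061 0.088 0.022] op 0.146 q6 1.538
travel [-0.001  0.003  0.003] dr [ 0.002  0.    -0.005] yaw 0.4176
time_s: 9.75
eef_pos: [0.5667, 0.3545, 0.0585]
eef_rot: [0.001, 0.993, -0.12, 0.0]
wrist_force: [-0.5, -0.9, 0.7]
opening: 0.151
t 9.75 pos [0.5667 0.3545 0.0585] x [ 0.971 -0.239  0.001] z [ 0.    -0.002 -1.   ] F [-0.5 -0.9  0.7] T [ 0.14  -0.005 -0.027] op 0.151 q6 2.196
travel [-0.002 -0.003  0.003] dr [ 0.004 -0.002  0.071] yaw -0.241
```

```bash
python3 -m handwheel '[{"travel":[0,0,0],"dr":[0,0,0.073]},{"travel":[0,0,0],"dr":[0,0,0]},{"travel":[0,0,0],"dr":[0,0,0]}]'
python3 -c "
from h import *; go(.5665,.355,.058,-.278)
c=viewer.get_calibration('wrist'); im=viewer.camera('wrist')[:,:,::-1]
cv2.imwrite('pics/c6.png',cv2.resize(im[160:440,160:480],None,fx=1.25,fy=1.25)[:350])"
```

```text
time_s: 10.0
eef_pos: [0.5667, 0.3544, 0.0585]
eef_rot: [0.001, 0.991, -0.137, 0.0]
wrist_force: [-1.0, -1.5, 0.2]
opening: 0.151
t 10.0 pos [0.5667 0.3544 0.0585] x [ 0.962 -0.272  0.001] z [ 0.001 -0.003 -1.   ] F [-1.  -1.5  0.2] T [ 0.09   0.015 -0.076] op 0.151 q6 2.231
travel [-0.003 -0.003  0.003] dr [ 0.005 -0.002  0.005] yaw -0.2756
```

View pics/c6.png

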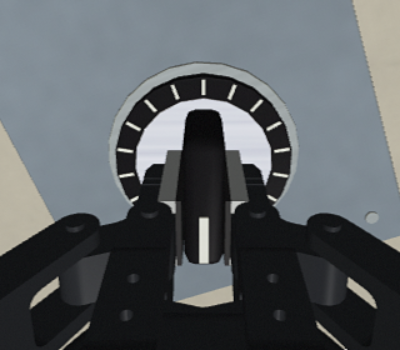

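The line opposite the white pips is at crop (203,88), aligned with the grip as before. The dial is therefore at −0.347 with green at the arrow. I rest 1 s, then turn left to just short of the pick-up range.

```bash
python3 -m handwheel '[{"travel":[0,0,0],"dr":[0,0,0.004]},{"travel":[0,0,0],"dr":[0,0,0]},{"travel":[0,0,0],"dr":[0,0,0]},{"travel":[0,0,0],"dr":[0,0,0]},{"travel":[0,0,0],"dr":[0,0,0]},{"travel":[0,0,0],"dr":[0,0,0]},{"travel":[0,0,0],"dr":[0,0,0]},{"travel":[0,0,0],"dr":[0,0,0]},{"travel":[0,0,0],"dr":[0,0,0]},{"travel":[0,0,0],"dr":[0,0,0]},{"travel":[0,0,0],"dr":[0,0,0]},{"travel":[0,0,0],"dr":[0,0,0]}]'
python3 -c "
from h import *; st(); print(ctrl.get_obs()['joint_efforts'][5])"
python3 -m handwheel '[{"travel":[0,0,0],"dr":[0,0,-0.14]},{"travel":[0,0,0],"dr":[0,0,-0.14]},{"travel":[0,0,0],"dr":[0,0,-0.14]},{"travel":[0,0,0],"dr":[0,0,-0.14]},{"travel":[0,0,0],"dr":[0,0,-0.14]},{"travel":[0,0,0],"dr":[0,0,-0.14]},{"travel":[0,0,0],"dr":[0,0,-0.14]},{"travel":[0,0,0],"dr":[0,0,-0.14]},{"travel":[0,0,0],"dr":[0,0,-0.14]},{"travel":[0,0,0],"dr":[0,0,-0.1]},{"travel":[0,0,0],"dr":[0,0,0]},{"travel":[0,0,0],"dr":[0,0,0]}]'
python3 -c "
from h import *; go(.5665,.355,.058,.571); print(ctrl.get_obs()['joint_efforts'][5])"
```

```text
time_s: 11.05
eef_pos: [0.5667, 0.3544, 0.0585]
eef_rot: [0.001, 0.991, -0.137, 0.0]
wrist_force: [-1.2, -0.8, 0.4]
opening: 0.143
t 11.05 pos [0.5667 0.3544 0.0585] x [ 0.963 -0.271  0.001] z [ 0.    -0.003 -1.   ] F [-1.2 -0.8  0.4] T [ 0.038  0.031 -0.016] op 0.143 q6 2.229
-0.02372978429775685
time_s: 12.05
eef_pos: [0.5665, 0.3555, 0.0584]
eef_rot: [0.0, 0.972, 0.234, -0.0]
wrist_force: [0.5, -1.1, -0.7]
opening: 0.148
t 12.05 pos [0.5665 0.3555 0.0584] x [ 0.891  0.454 -0.   ] z [ 0.    -0.001 -1.   ] F [ 0.5 -1.1 -0.7] T [0.108 0.038 0.002] op 0.148 q6 1.483
travel [-0.001  0.003  0.003] dr [ 0.002  0.001 -0.19 ] yaw 0.4716
-0.1677991496399045
```

```bash
cat > s.py <<'E'
from h import *
o=ctrl.get_obs(); m=Ro.from_quat(o["eef_rot"],scalar_first=True).as_matrix()
print(">> t",round(o["time_s"],2),"yaw",round(np.arctan2(m[1,0],m[0,0]),4),"Tz",round(o["torque"][2],3),"e6",round(o["joint_efforts"][5],3),"F",np.round(o["wrist_force"],1))
E
python3 -m handwheel '[{"travel":[0,0,0],"dr":[0,0,0]},{"travel":[0,0,0],"dr":[0,0,0]}]' >/dev/null; python3 s.py
python3 -m handwheel '[{"travel":[0,0,0],"dr":[0,0,-0.08]},{"travel":[0,0,0],"dr":[0,0,0]},{"travel":[0,0,0],"dr":[0,0,0]}]'>/dev/null; python3 s.py
python3 -m handwheel '[{"travel":[0,0,0],"dr":[0,0,-0.08]},{"travel":[0,0,0],"dr":[0,0,0]},{"travel":[0,0,0],"dr":[0,0,0]}]'>/dev/null; python3 s.py
python3 -m handwheel '[{"travel":[0,0,0],"dr":[0,0,-0.04]},{"travel":[0,0,0],"dr":[0,0,-0.04]}]'>/dev/null; python3 s.py
python3 -m handwheel '[{"travel":[0,0,0],"dr":[0,0,0]}]'>/dev/null; python3 s.py
```

```text
>> t 12.22 yaw 0.4689 Tz -0.002 e6 0.001 F [-0.9 -0.4 -0.2]
>> t 12.47 yaw 0.5084 Tz 0.003 e6 -0.068 F [-0.7 -0.5 -0.4]
>> t 12.72 yaw 0.5467 Tz -0.021 e6 -0.069 F [ 0.1 -1.   0.1]
>> t 12.88 yaw 0.5883 Tz -0.038 e6 0.388 F [-0.4 -1.  -0.7]
>> t 12.97 yaw 0.5894 Tz 0.037 e6 -0.193 F [-0.6 -0.4 -0.2]
```

```bash

python3 -m handwheel '[{"travel":[0,0,0],"dr":[0,0,-0.04]},{"travel":[0,0,0],"dr":[0,0,-0.04]}]'>/dev/null; python3 s.py
python3 -m handwheel '[{"travel":[0,0,0],"dr":[0,0,-0.04]}]'>/dev/null; python3 s.py
python3 -m handwheel '[{"travel":[0,0,0],"dr":[0,0,-0.04]}]'>/dev/null; python3 s.py
python3 -m handwheel '[{"travel":[0,0,0],"dr":[0,0,-0.04]}]'>/dev/null; python3 s.py
python3 -m handwheel '[{"travel":[0,0,0],"dr":[0,0,-0.04]}]'>/dev/null; python3 s.py
python3 -m handwheel '[{"travel":[0,0,0],"dr":[0,0,0]}]'>/dev/null; python3 s.py
```

```text
>> t 13.13 yaw 0.6333 Tz -0.037 e6 0.375 F [-0.2 -0.3 -1.1]
>> t 13.22 yaw 0.6563 Tz 0.04 e6 0.367 F [ 0.3 -1.  -0.4]
>> t 13.3 yaw 0.6795 Tz -0.15 e6 0.255 F [-0.9 -0.6 -0.4]
>> t 13.38 yaw 0.7025 Tz -0.141 e6 0.222 F [-0.3 -1.2 -0.9]
>> t 13.47 yaw 0.7256 Tz -0.189 e6 0.225 F [-0.3 -0.9 -0.1]
>> t 13.55 yaw 0.7275 Tz -0.167 e6 -0.325 F [-0.6 -0.6 -0.7]
```

Bolt picked up near yaw 0.66–0.68, so the stop should be near 0.80–0.82. From here I go in fine steps.

```bash

python3 -m handwheel '[{"travel":[0,0,0],"dr":[0,0,-0.04]}]'>/dev/null; python3 s.py
python3 -m handwheel '[{"travel":[0,0,0],"dr":[0,0,-0.03]}]'>/dev/null; python3 s.py
python3 -m handwheel '[{"travel":[0,0,0],"dr":[0,0,-0.012]}]'>/dev/null; python3 s.py
python3 -m handwheel '[{"travel":[0,0,0],"dr":[0,0,-0.012]}]'>/dev/null; python3 s.py
python3 -m handwheel '[{"travel":[0,0,0],"dr":[0,0,-0.012]}]'>/dev/null; python3 s.py
```

```text
>> t 13.63 yaw 0.749 Tz -0.146 e6 0.419 F [-0.2 -0.7 -0.1]
>> t 13.72 yaw 0.7666 Tz -0.167 e6 0.1 F [-0.7 -0.6 -0.4]
>> t 13.8 yaw 0.7743 Tz -0.118 e6 -0.133 F [-0.2 -0.1 -1. ]
>> t 13.88 yaw 0.7814 Tz -0.102 e6 -0.053 F [ 0.3 -1.1 -0.4]
>> t 13.97 yaw 0.7884 Tz -0.162 e6 -0.039 F [ 0.1 -0.8 -0.2]
```

```bash

python3 -m handwheel '[{"travel":[0,0,0],"dr":[0,0,-0.007]}]'>/dev/null; python3 s.py
python3 -m handwheel '[{"travel":[0,0,0],"dr":[0,0,-0.007]}]'>/dev/null; python3 s.py
python3 -m handwheel '[{"travel":[0,0,0],"dr":[0,0,-0.007]}]'>/dev/null; python3 s.py
```

```text
>> t 14.05 yaw 0.7925 Tz -0.162 e6 -0.106 F [ 0.2 -1.1 -0.2]
>> t 14.13 yaw 0.7966 Tz -0.114 e6 -0.079 F [ 0.6 -0.2 -0.2]
>> t 14.22 yaw 0.8006 Tz -0.125 e6 -0.074 F [ 0.1  0.4 -0.5]
```

```bash

python3 -m handwheel '[{"travel":[0,0,0],"dr":[0,0,-0.005]}]'>/dev/null; python3 s.py
python3 -m handwheel '[{"travel":[0,0,0],"dr":[0,0,-0.005]}]'>/dev/null; python3 s.py
python3 -m handwheel '[{"travel":[0,0,0],"dr":[0,0,-0.005]}]'>/dev/null; python3 s.py
```

```text
>> t 14.3 yaw 0.8036 Tz -0.149 e6 -0.102 F [-0.3 -2.  -0.4]
>> t 14.38 yaw 0.8065 Tz -0.113 e6 -0.091 F [-0.  -1.5 -0.2]
>> t 14.47 yaw 0.8094 Tz -0.098 e6 -0.09 F [-0.3 -0.5 -0.9]
```

```bash

python3 -m handwheel '[{"travel":[0,0,0],"dr":[0,0,-0.005]}]'>/dev/null; python3 s.py
python3 -m handwheel '[{"travel":[0,0,0],"dr":[0,0,-0.005]}]'>/dev/null; python3 s.py
python3 -m handwheel '[{"travel":[0,0,0],"dr":[0,0,-0.005]}]'>/dev/null; python3 s.py
```

```text
>> t 14.55 yaw 0.8122 Tz -0.105 e6 -0.088 F [-0.5 -1.1 -0.5]
>> t 14.63 yaw 0.8151 Tz -0.09 e6 -0.088 F [-0.8  0.2 -0.3]
>> t 14.72 yaw 0.818 Tz -0.125 e6 -0.088 F [-0.7  0.2 -0.9]
```

```bash

python3 -m handwheel '[{"travel":[0,0,0],"dr":[0,0,-0.004]}]'>/dev/null; python3 s.py
python3 -m handwheel '[{"travel":[0,0,0],"dr":[0,0,-0.004]}]'>/dev/null; python3 s.py
python3 -m handwheel '[{"travel":[0,0,0],"dr":[0,0,-0.004]}]'>/dev/null; python3 s.py
```

```text
>> t 14.8 yaw 0.8204 Tz -0.157 e6 -0.103 F [-0.3  0.6  0.2]
>> t 14.88 yaw 0.8227 Tz -0.178 e6 -0.116 F [-0.9  0.1 -0.4]
>> t 14.97 yaw 0.8249 Tz -0.11 e6 -0.132 F [-1.1 -0.2 -0.9]
```

```bash

python3 -m handwheel '[{"travel":[0,0,0],"dr":[0,0,-0.004]}]'>/dev/null; python3 s.py
python3 -m handwheel '[{"travel":[0,0,0],"dr":[0,0,-0.004]}]'>/dev/null; python3 s.py
```

```text
>> t 15.05 yaw 0.8273 Tz -0.2 e6 -0.147 F [-1.3 -0.5 -0.3]
>> t 15.13 yaw 0.8295 Tz -0.238 e6 -0.163 F [-0.6 -0.8 -1. ]
```

Torque is rising at the stop. I hold and average.

```bash

python3 -m handwheel '[{"travel":[0,0,0],"dr":[0,0,-0.003]}]'>/dev/null; python3 s.py
python3 -m handwheel '[{"travel":[0,0,0],"dr":[0,0,-0.001]}]'>/dev/null; python3 s.py
python3 -m handwheel '[{"travel":[0,0,0],"dr":[0,0,-0.001]}]'>/dev/null; python3 s.py
python3 -m handwheel '[{"travel":[0,0,0],"dr":[0,0,-0.001]}]'>/dev/null; python3 s.py
```

```text
>> t 15.22 yaw 0.8312 Tz -0.201 e6 -0.19 F [-0.1 -0.3  0.4]
>> t 15.3 yaw 0.8317 Tz -0.231 e6 -0.22 F [-0.7 -0.9 -0.6]
>> t 15.38 yaw 0.8322 Tz -0.244 e6 -0.213 F [-0.5 -0.7  0.4]
>> t 15.47 yaw 0.8327 Tz -0.19 e6 -0.214 F [ 0.1 -0.9 -1.2]
```

```bash

python3 -m handwheel '[{"travel":[0,0,0],"dr":[0,0,-0.004]}]'>/dev/null; python3 s.py
python3 -m handwheel '[{"travel":[0,0,0],"dr":[0,0,-0.001]}]'>/dev/null; python3 s.py
python3 -m handwheel '[{"travel":[0,0,0],"dr":[0,0,-0.001]}]'>/dev/null; python3 s.py
python3 -m handwheel '[{"travel":[0,0,0],"dr":[0,0,0]}]'>/dev/null; python3 s.py
python3 -m handwheel '[{"travel":[0,0,0],"dr":[0,0,0]}]'>/dev/null; python3 s.py
python3 -m handwheel '[{"travel":[0,0,0],"dr":[0,0,0]}]'>/dev/null; python3 s.py
```

```text
>> t 15.55 yaw 0.8349 Tz -0.174 e6 -0.181 F [-1.9 -0.6 -0.6]
>> t 15.63 yaw 0.8356 Tz -0.239 e6 -0.248 F [ 0.  -0.6  0. ]
>> t 15.72 yaw 0.836 Tz -0.235 e6 -0.238 F [-0.5 -0.5 -0.1]
>> t 15.8 yaw 0.836 Tz -0.166 e6 -0.242 F [0.3 0.5 0.4]
>> t 15.88 yaw 0.836 Tz -0.276 e6 -0.232 F [-0.1 -0.6 -0.4]
>> t 15.97 yaw 0.836 Tz -0.207 e6 -0.231 F [-1.  -0.2 -0.7]
```

```bash

python3 -m handwheel '[{"travel":[0,0,0],"dr":[0,0,-0.005]}]'>/dev/null; python3 s.py
python3 -m handwheel '[{"travel":[0,0,0],"dr":[0,0,0]}]'>/dev/null; python3 s.py
python3 -m handwheel '[{"travel":[0,0,0],"dr":[0,0,-0.003]}]'>/dev/null; python3 s.py
python3 -m handwheel '[{"travel":[0,0,0],"dr":[0,0,0]}]'>/dev/null; python3 s.py
python3 -m handwheel '[{"travel":[0,0,0],"dr":[0,0,0]}]'>/dev/null; python3 s.py
python3 -c "
from h import *
im=viewer.camera('wrist')[:,:,::-1]; np.save('w7.npy',viewer.get_calibration('wrist'),allow_pickle=True)
cv2.imwrite('pics/c7.png',cv2.resize(im[200:330,230:410],None,fx=4,fy=4,interpolation=2))"
```

```text
>> t 16.05 yaw 0.8387 Tz -0.281 e6 -0.187 F [ 0.8  0.2 -1.2]
>> t 16.13 yaw 0.8389 Tz -0.243 e6 -0.253 F [-0.7 -0.4 -0.6]
>> t 16.22 yaw 0.8405 Tz -0.306 e6 -0.236 F [-0.6 -0.4 -0.6]
>> t 16.3 yaw 0.8405 Tz -0.26 e6 -0.269 F [ 0.1 -0.1  0.1]
>> t 16.38 yaw 0.8406 Tz -0.24 e6 -0.249 F [-0.8 -0.2 -0.4]
```

View pics/c7.png

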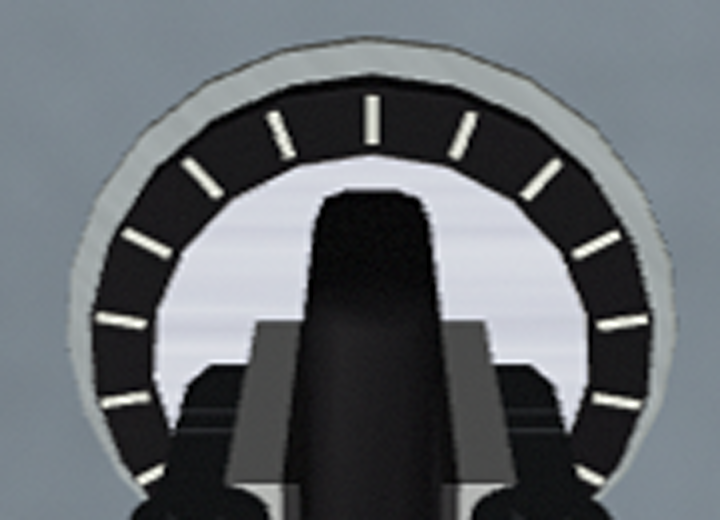

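The fine lines show at crop (372,120), (282,134), (202,178), (147,243), (121,320), (462,134), (543,179), (597,245) and (622,323). I fit the dial angle from them.

```bash
python3 - <<'E'
from h import *
from scipy.optimize import least_squares
c=np.load('w7.npy',allow_pickle=True).item()
L={0:(372,120),-1:(462,134),-2:(543,179),-3:(597,245),-4:(622,323),-5:(617,402),1:(282,134),2:(202,178),3:(147,243),4:(121,320),5:(126,399)}
k=np.array(list(L)); P=np.array([onz('w',(x/4+230-.375,y/4+200-.375),.083,c)[:2] for x,y in L.values()])
r=least_squares(lambda v:np.ravel(np.c_[v[0]+v[2]*np.cos(v[3]+k*np.pi/9),v[1]+v[2]*np.sin(v[3]+k*np.pi/9)]-P),[.565,.355,.031,.8])
print(r.x.round(4),np.sqrt(np.mean(r.fun**2)),"theta",r.x[3]-.071)
E
```

```text
[0.5659 0.355  0.0321 0.8375] 8.66709397778825e-05 theta 0.76652327244985
```

Dial at +0.767 rad, under a steady 0.25 N m, over 0.14 past pick-up. It is at the stop. Now let go and rise.

```bash

python3 -m handwheel '[{"travel":[0,0,0],"dr":[0,0,0]},{"travel":[0,0,0],"dr":[0,0,0]},{"travel":[0,0,0],"dr":[0,0,0]},{"travel":[0,0,0],"dr":[0,0,0]},{"travel":[0,0,0],"dr":[0,0,0]},{"travel":[0,0,0],"dr":[0,0,0]},{"travel":[0,0,0],"dr":[0,0,0]},{"travel":[0,0,-0.12],"dr":[0,0,0]},{"travel":[0,0,-0.15],"dr":[0,0,0]},{"travel":[0,0,-0.15],"dr":[0,0,0]},{"travel":[0,0,-0.1],"dr":[0,0,0.1]},{"travel":[0,0,0],"dr":[0,0,0.2]},{"travel":[0,0,0],"dr":[0,0,0.2]},{"travel":[0,0,0],"dr":[0,0,0.2]},{"travel":[0,0,0],"dr":[0,0,0.2]},{"travel":[0,0,0],"dr":[0,0,0.2]},{"travel":[0,0,0],"dr":[0,0,0.15]},{"travel":[0,0,0],"dr":[0,0,0.08]},{"travel":[0,0,0],"dr":[0,0,0]}]' 1
python3 -c "
from h import *; go(.479,.3485,.12,.071)"
```

```text
time_s: 18.02
eef_pos: [0.567, 0.3563, 0.1418]
eef_rot: [-0.0, 0.998, 0.056, 0.001]
wrist_force: [0.2, -0.2, -0.2]
opening: 1.0
t 18.02 pos [0.567  0.3563 0.1418] x [0.994 0.112 0.003] z [ 0.003  0.    -1.   ] F [ 0.2 -0.2 -0.2] T [-0.054 -0.012 -0.06 ] op 1.0 q6 1.843
travel [-0.589 -0.014  0.144] dr [-0.    -0.005  0.079] yaw 0.1123
```

```bash

python3 -m handwheel '[{"travel":[-0.15,0,0],"dr":[0,0,0.079]},{"travel":[-0.15,0,0],"dr":[0,0,0]},{"travel":[-0.15,0,0],"dr":[0,0,0]},{"travel":[-0.12,0,0],"dr":[0,0,0]},{"travel":[0,0,0],"dr":[0,0,0]}]'
python3 -c "
from h import *; go(.479,.3485,.06,.071)"
```

```text
time_s: 18.43
eef_pos: [0.4796, 0.3482, 0.1406]
eef_rot: [-0.0, 0.999, 0.037, 0.001]
wrist_force: [-0.2, 0.1, -0.3]
opening: 0.998
t 18.43 pos [0.4796 0.3482 0.1406] x [0.997 0.075 0.003] z [ 0.003  0.    -1.   ] F [-0.2  0.1 -0.3] T [ 0.023  0.008 -0.04 ] op 0.998 q6 1.925
travel [-0.006 -0.002  0.537] dr [ 0.    -0.006  0.007] yaw 0.0749
```

```bash

python3 -m handwheel '[{"travel":[-0.005,0,0.15],"dr":[0,-0.006,0.007]},{"travel":[0,0,0.15],"dr":[0,0,0]},{"travel":[0,0,0.15],"dr":[0,0,0]},{"travel":[0,0,0.08],"dr":[0,0,0]},{"travel":[0,0,0],"dr":[0,0,0]}]'
python3 -c "
from h import *; go(.479,.3485,.003,.071)"
```

```text
time_s: 18.85
eef_pos: [0.4836, 0.3501, 0.0624]
eef_rot: [-0.002, 0.999, 0.039, 0.005]
wrist_force: [-0.9, -0.2, 0.0]
opening: 0.998
t 18.85 pos [0.4836 0.3501 0.0624] x [0.997 0.079 0.01 ] z [ 0.009  0.004 -1.   ] F [-0.9 -0.2  0. ] T [0.017 0.017 0.063] op 0.998 q6 1.921
travel [-0.035  0.009  0.396] dr [-0.006 -0.018  0.015] yaw 0.0786
```

```bash

python3 -m handwheel '[{"travel":[-0.035,0.009,0.03],"dr":[-0.006,-0.018,0.015]},{"travel":[0,0,0.1],"dr":[0,0,0]},{"travel":[0,0,0.1],"dr":[0,0,0]},{"travel":[0,0,0],"dr":[0,0,0]}]'
python3 -c "
from h import *; go(.479,.3485,.003,.071)"
```

```text
time_s: 19.18
eef_pos: [0.4813, 0.349, 0.0297]
eef_rot: [-0.0, 0.999, 0.035, 0.001]
wrist_force: [-1.7, 0.1, 0.4]
opening: 1.0
t 19.18 pos [0.4813 0.349  0.0297] x [0.998 0.07  0.003] z [ 0.003  0.001 -1.   ] F [-1.7  0.1  0.4] T [-0.019  0.046 -0.061] op 1.0 q6 1.929
travel [-0.016  0.002  0.178] dr [-0.001 -0.005 -0.001] yaw 0.0702
```

```bash

python3 -m handwheel '[{"travel":[-0.02,0.002,0.03],"dr":[0,-0.006,0]},{"travel":[0,0,0.07],"dr":[0,0,0]},{"travel":[0,0,0.07],"dr":[0,0,0]},{"travel":[0,0,0],"dr":[0,0,0]}]'; python3 s.py
python3 -m handwheel '[{"travel":[0,0,0],"dr":[0,0,0]},{"travel":[0,0,0],"dr":[0,0,0]},{"travel":[0,0,0],"dr":[0,0,0]},{"travel":[0,0,0],"dr":[0,0,0]},{"travel":[0,0,0],"dr":[0,0,0]},{"travel":[0,0,0],"dr":[0,0,0]},{"travel":[0,0,0],"dr":[0,0,0]},{"travel":[0,0,0],"dr":[0,0,0]},{"travel":[0,0,0],"dr":[0,0,0]}]' -1
python3 -c "
from h import *; go(.479-.08*.9975,.3485-.08*.071,.003,.071)"
```

```text
time_s: 19.52
eef_pos: [0.4809, 0.3496, 0.0062]
eef_rot: [-0.001, 0.999, 0.035, 0.002]
wrist_force: [-0.4, 0.3, -0.1]
opening: 0.999
>> t 19.52 yaw 0.0701 Tz -0.014 e6 -0.0 F [-0.4  0.3 -0.1]
time_s: 20.27
eef_pos: [0.4819, 0.3492, 0.0075]
eef_rot: [-0.001, 0.999, 0.035, 0.003]
wrist_force: [1.0, -0.1, -0.7]
opening: 0.105
t 20.27 pos [0.4819 0.3492 0.0075] x [0.998 0.07  0.006] z [ 0.005  0.002 -1.   ] F [ 1.  -0.1 -0.7] T [-0.018  0.022 -0.023] op 0.105 q6 1.929
travel [-0.553  0.004  0.027] dr [-0.004 -0.011 -0.002] yaw 0.0699
```

Pull gripped: opening 0.105, matching the 10 mm fin in the same ratio as the bar. Pulling now.

```bash

python3 -m handwheel '[{"travel":[-0.04,0,0],"dr":[0,0,0]},{"travel":[-0.05,0,0],"dr":[0,0,0]},{"travel":[-0.05,0,0],"dr":[0,0,0]}]'; python3 -m handwheel '[{"travel":[-0.05,0,0],"dr":[0,0,0]},{"travel":[-0.05,0,0],"dr":[0,0,0]},{"travel":[-0.05,0,0],"dr":[0,0,0]},{"travel":[-0.05,0,0],"dr":[0,0,0]},{"travel":[-0.04,0,0],"dr":[0,0,0]}]'
python3 -c "
from h import *; go(.4819-.08*.9975,.3492-.08*.071,.0075,.071)"
```

```text
time_s: 20.52
eef_pos: [0.4619, 0.3479, 0.0075]
eef_rot: [-0.002, 0.999, 0.034, 0.004]
wrist_force: [2.4, -0.3, -0.9]
opening: 0.1
time_s: 20.93
eef_pos: [0.4211, 0.3451, 0.0075]
eef_rot: [-0.002, 0.999, 0.035, 0.004]
wrist_force: [2.5, 0.2, -1.2]
opening: 0.105
t 20.93 pos [0.4211 0.3451 0.0075] x [0.998 0.07  0.009] z [ 0.009  0.004 -1.   ] F [ 2.5  0.2 -1.2] T [-0.088 -0.087 -0.037] op 0.105 q6 1.971
travel [-0.127  0.002 -0.001] dr [-0.006 -0.017 -0.003] yaw 0.0696
```

The drawer slides freely at about 2.5 N. I take the last 19 mm gently to the end stop.

```bash

python3 -m handwheel '[{"travel":[-0.04,0,0],"dr":[0,-0.008,0]},{"travel":[-0.04,0,0],"dr":[0,0,0]},{"travel":[-0.02,0,0],"dr":[0,0,0]}]'; python3 -m handwheel '[{"travel":[-0.015,0,0],"dr":[0,0,0]}]'; python3 s.py;  python3 -m handwheel '[{"travel":[-0.01,0,0],"dr":[0,0,0]}]'; python3 s.py; python3 -m handwheel '[{"travel":[-0.01,0,0],"dr":[0,0,0]}]'; python3 s.py
```

```text
time_s: 21.18
eef_pos: [0.4035, 0.3439, 0.0075]
eef_rot: [-0.001, 0.999, 0.035, 0.002]
wrist_force: [2.5, -1.3, -2.1]
opening: 0.102
time_s: 21.27
eef_pos: [0.402, 0.3438, 0.0076]
eef_rot: [-0.002, 0.999, 0.035, 0.004]
wrist_force: [15.7, -1.3, -15.1]
opening: 0.102
>> t 21.27 yaw 0.0706 Tz -0.053 e6 -0.091 F [ 15.7  -1.3 -15.1]
time_s: 21.35
eef_pos: [0.4023, 0.3438, 0.0076]
eef_rot: [-0.002, 0.999, 0.035, 0.006]
wrist_force: [11.5, 0.1, -12.9]
opening: 0.101
>> t 21.35 yaw 0.0708 Tz -0.104 e6 -0.089 F [ 11.5   0.1 -12.9]
time_s: 21.43
eef_pos: [0.4024, 0.3439, 0.0076]
eef_rot: [-0.002, 0.999, 0.035, 0.007]
wrist_force: [9.0, 0.1, -7.5]
opening: 0.1
>> t 21.43 yaw 0.0706 Tz -0.092 e6 -0.09 F [ 9.   0.1 -7.5]
```

End stop felt (about 15 N, 80 mm of travel). Now let go, rise and check.

```bash

python3 -m handwheel '[{"travel":[0,0,0],"dr":[0,0,0]},{"travel":[0,0,0],"dr":[0,0,0]},{"travel":[0,0,0],"dr":[0,0,0]},{"travel":[0,0,0],"dr":[0,0,0]},{"travel":[0,0,0],"dr":[0,0,0]},{"travel":[0,0,0],"dr":[0,0,0]},{"travel":[0,0,0],"dr":[0,0,0]},{"travel":[0,0,0],"dr":[0,0,0]}]' 1
python3 -m handwheel '[{"travel":[0,0,-0.08],"dr":[0,0,0]},{"travel":[0,0,-0.12],"dr":[0,0,0]},{"travel":[0,0,-0.15],"dr":[0,0,0]},{"travel":[0,0,-0.15],"dr":[0,0,0]},{"travel":[0,0,-0.15],"dr":[0,0,0]},{"travel":[0,0,-0.15],"dr":[0,0,0]},{"travel":[0,0,-0.15],"dr":[0,0,0]},{"travel":[0,0,0],"dr":[0,0,0]},{"travel":[0,0,0],"dr":[0,0,0]}]'
python3 -c "
from h import *
s=viewer.camera('scene')[:,:,::-1]; np.save('w8.npy',viewer.get_calibration('wrist'),allow_pickle=True);w=viewer.camera('wrist')[:,:,::-1]; cv2.imwrite('pics/w8.png',w); cv2.imwrite('pics/s8.png',s)
cv2.imwrite('pics/c8.png',np.hstack([cv2.resize(w,(400,300)),cv2.resize(s,(400,300))]).repeat(1,0)); 
a=w[0:300,160:480]; b=s[150:400,130:430]
cv2.imwrite('pics/c8.png',np.hstack([cv2.resize(a,(400,375)),cv2.resize(b,(400,375))]))
"
```

```text
time_s: 22.1
eef_pos: [0.401, 0.3444, 0.0075]
eef_rot: [-0.003, 0.999, 0.035, 0.006]
wrist_force: [0.6, 0.4, 0.6]
opening: 0.999
time_s: 22.85
eef_pos: [0.398, 0.3432, 0.1624]
eef_rot: [-0.003, 0.999, 0.035, 0.006]
wrist_force: [0.1, -0.4, 0.1]
opening: 1.001
```

View pics/c8.png

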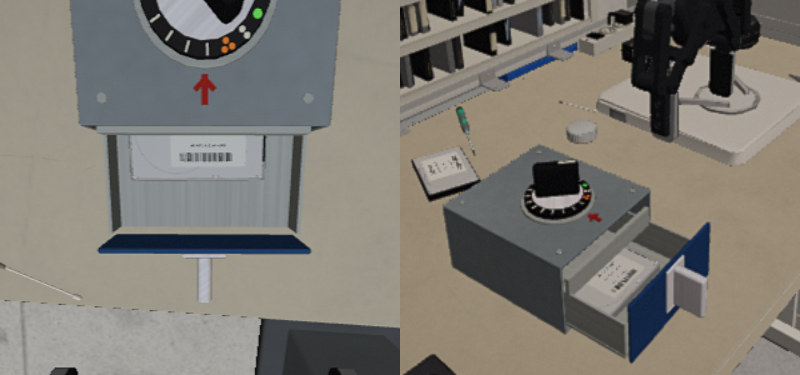

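The drawer is fully out, the dial sits left of the pips and the lid is untouched. The fin tip is at crop (204,302). One numeric check, then I hand in.

```bash
python3 -c "
from h import *
c=np.load('w8.npy',allow_pickle=True).item()
p=onz('w',(204/1.25+160,302/1.25),.064,c); print(p,'out',np.hypot(*(p[:2]-[.4639,.3477]))); st(); print(ctrl.hand_in())"
```

```text
[0.38268875 0.34267812 0.064     ] out 0.08136636969261062
t 22.95 pos [0.3979 0.3431 0.1615] x [0.997 0.071 0.011] z [ 0.011  0.005 -1.   ] F [-0.1  0.2 -0.1] T [-0.027  0.015 -0.019] op 1.002 q6 1.986
the job is handed in; nothing more can be done
None
```

The lock box is open and the job is handed in, at about 23 s of the 72 allowed.

- **Dial:** I turned it left to the orange pips (+0.346 rad by image fit) and right to the green pip (−0.347, from the tool yaw, with the grip seen aligned), resting about 1 s at each. I then turned left: the bolt picked up at about +0.6. I pressed against the stop at +0.767 with about 0.25 N m; the highest single noisy reading was 0.31.
- **Drawer:** I pulled it by its fin to the end stop, where the force peaked at about 15 N along the pull. I then let go and rose clear.
- **Last checks:** the drawer measures 81 mm out in the picture and 79.7 mm by tool travel, against the nominal 80. The wrist force is about zero. The lid and nearby things look undisturbed in the last view; the screwdriver was outside that view, but I went nowhere near it.

**Disagreements:**
- The real fingertips stood about 36 mm higher than the reported TCP. My first grip on the dial closed above the bar, touching nothing, so I went lower by the pictures.
- The stop came about 0.02 to 0.04 rad later than pick-up plus 0.14 rad. I put that down to a coarse pick-up reading and some give at the stop.

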